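Hold open the heavy hatch of the casting-flask chest with its lever

ROBOT

A 6-joint arm with a two-finger parallel gripper is mounted at the origin on the work surface. World frame = base frame: x ahead of the robot, y to its left, z up, the work surface at z = 0. Lengths are in m, angles in rad, forces in N, time in s.
With the tool pointing down it reaches from about 0.35 to 0.725 m from the base axis. Payload 6 kg.
Tool frame: the origin (TCP) lies between the finger pads; the fingertips stand 25 mm ahead of it and the grasp point (between the pads) lies 6 mm ahead of it; z points along the fingers, y is the direction in which the jaws open and shut (so a half turn about z gives the same grasp; the last joint's range is limited). The gripper opens to 85 mm and grips with 20 to 120 N. Pads are 22 mm wide; open, the fingers measure 114 mm over their backs; the gripper's body (76 mm by 85 mm) begins 54 mm behind the grasp point. The pads swing forward as they close: fully open they stand 13 mm farther back than shut.
Start: joints at [-0.961, 0.04, 0.085, 0, -1.615, -0.334], TCP at [0.163, -0.577, 0.256] pointing down, gripper open.
Joint ranges: [-2.56, 2.56], [-1.29, 2.01], [-1.08, 1.49], [-3.29, 1.98], [-2.81, -0.18], [-2.99, 2.99]. Speed limits (rad/s): [2.57, 2.57, 3.01, 3.14, 3.14, 3.14].

INTERFACE

Orientations are given as a rotation vector (axis times angle).
In Python, from bench import ctrl, cams, workorder gives the robot as it stands.
- The arm moves only by the shell command python3 -m handwheel 'ROWS' [OPENING] [FORCE]. ROWS is text: rows parted by semicolons, each of 4 numbers parted by spaces: the shift along the tool's x, y, z in m, then the turn about the tool's z in degrees. A call has 1 to 20 rows; each row is the pose to reach, as a shift and turn from the pose commanded when the call began, along the tool's axes at that moment; what a row does not reach only later rows make up. A row lasts 1/10 s, in which the tool goes at most 50 mm and 8.59 degrees, less where a joint would pass 70% of its speed; a pose out of reach is approached as far as the arm can. A call with a gripper value outside its range is refused whole. OPENING is the opening, from -1 (shut) to 1 (fully open), so that 0 is half open, set as the call begins (- or left out, the last holds). The fingers move at their own pace and stop on an object; FORCE is the grip in N (left out, the last holds). Time passes only in rows, so rows that repeat a pose let the fingers close. It gives the time, the measured TCP pose, the force and the opening at its end, in the units of the state.
- ctrl.sense(): the state, without advancing time (a new reading comes with each control period).
- cams.camera(name): name is "side" or "top"; returns a dict with "image" (420x560x3 uint8, blue, green, red), "range_z" (420x560 float32, m along the optical axis (not along the pixel's ray), 0 where there is no reading), "mtx" (3x3 intrinsics, pixels), "T" (4x4, takes a point from camera to world coordinates). Camera axes: x right, y down, z forward; pixel columns grow to the right and rows downward; lengths in m; the calibration is good to about 2 mm. A picture is of the moment at which its call begins.
- workorder.sign_off(): hands the job in, once; it reports no verdict.
The state is a dict: "time": time; "q": joint angles; "dq": joint speeds; "joint_efforts": joint torques, N m; "eef_pos": TCP position; "eef_rot": TCP orientation; "contact_force": force on the tool from outside, world axes, zero at the start; "moment": the same for the moment, N m; "grip_width": finger opening in m.
Only numpy, scipy, OpenCV 4.12 (cv2) and the standard library are available. Lean on these libraries where they do the work, as an engineer would, in place of code of your own. Each camera call takes 0.05 s, during which the arm holds its last target. There are 200 camera calls.

TASK

Open the steel chest for me: with a fingertip push the upright knob of its sliding bolt fully back, so that the bolt no longer lies over the hatch, then press the long end of the lever right down onto its rubber stop so that the short end raises the heavy hatch. Finish while still holding the lever down, with the hatch standing open. Nothing is to be lifted or carried: do not raise the hatch with the fingers, leave the lever in its cradle, and leave the jar, brush and ring mandrel where they stand.

Things in the scene. Friction and masses are not known exactly. Their poses are not given: they have to be found in the camera images.
- station: Plywood board, 260 (x) x 600 (y) x 12 mm, fixed on the table, carrying the grey steel chest, the lever's cradle and a rubber stop. Origin: on the table straight below the lever's pivot pin. y runs from the chest (negative y) along the lever to its pad (positive y); x points across, away from the robot; z up. The chest spans x -105..105, y -305..-137 mm and is 79 mm high.
- hatch (a joint): Angle (rad) of the heavy steel hatch, a 220 x 180 x 10 mm plate of about 3 kg on the chest: 0 shut, grows as it rises. Hinge along station x at y -315, z 85 mm; shut, its top is at z 90 mm, free edge at y -135 mm; an arched handle on top reaches z 125 mm. It falls shut unless held. About 0.28 with the lever on its stop (lip up by 60 mm). Blocked until the bolt is back 25 mm.
- hatch_lip (a point): Top middle of the end of the hatch's lip, a 60 mm wide tongue that juts 50 mm from the hatch's free edge over the lever's short end; 90 mm above the table when shut.
- bolt (a joint): Travel (m) of the sliding steel bolt at station x 78 mm on the chest's edge: 0 fully shot (its bar lies 24 mm over the hatch), 0.036 fully back at its end stop. Growing values move along station +y. About 2 N of friction; it stays where left.
- bolt_knob (a point): Centre of the top of the bolt's upright round knob, 20 mm in diameter, 34 mm tall, top 136 mm above the table. It stands on the 22 mm wide bolt bar (top at z 102 mm, reaching 56 mm from the knob's axis to the chest side and 36 mm the other way). Two keeper straps over the bar reach z 106 mm. To open, push the knob towards station +y from its chest side.
- lever: Loose dark steel bar, 28 mm wide, 8 mm thick, along station y, resting at 17 degrees, sloping up to the pad (its frame is then upright and parallel to the station's). Origin: centre of its cross pin, z 101 mm. The short end reaches 105 mm towards the chest, its 20 mm roller under the hatch's lip; the long end reaches 245 mm the other way. Pressing the pad down takes about 3 to 9 N.
- lever_pad (a point): Centre of the top of the 50 x 50 mm flat rubber pad on the lever's long end, 225 mm from the pin along the bar, 10 mm above its midline. At rest: 176 mm above the table, station y 212 mm. Fully down on the stop (sloping down 17 degrees): 45 mm above the table, y 218 mm. Level: y 225 mm.
- lever_pin (a point): Centre of the lever's cross pin (12 mm diameter, 84 mm long), the lever's origin.
- cradle (a point): Where the pin's centre rests in the cradle: station x 0, y 0, z 101 mm. The cradle is two dark steel cheeks at x -30 and 30 mm, y -24..24 mm, 115 mm high, with open-topped slots for the pin.
- stop (a point): Centre of the top of the rubber stop under the lever's long end: 50 x 30 mm, 28 mm above the table, station x 0, y 210 mm.
- jar: Bystander: amber glass jar, 60 mm diameter, 90 mm tall, origin under its centre.
- mandrel: Bystander: small wooden ring mandrel, a 140 mm tall cone standing on a 64 mm disc foot, origin under its centre.
- brush: Bystander: wooden-handled bench brush, 170 mm long, lying on the table, origin under its middle.

How it is judged:
By the outcome, as a careful person would: the job done as asked, in the order asked, and still so for the second after the job is handed in, while the arm keeps its last pose, push and grip.
It also fails if it takes over 48 s, if anything falls off the work surface, if the arm or the gripper's body presses on something with over 40 N, if the wrist force passes 120 N, or if a joint passes its speed limit or range.

## Working session

There is one attempt and no reset: what is moved stays moved. The work goes in short steps, Python scripts to look and compute and a shell command to move; the robot and the scene stay as the last step left them, time stands still between calls to the robot, and variables do not carry over. Pictures are saved under pics/ and viewed, about 8 in all and at most 12, crops included, and the job is handed in when it is done.

```bash
ls; mkdir -p pics; python3 - <<'E'
from bench import ctrl,cams
import cv2,numpy as np
s=ctrl.sense();print(s)
for n in("side","top"):
    c=cams.camera(n);cv2.imwrite(f"pics/{n}0.png",c["image"]);np.savez(f"{n}0.npz",**c);print(n,c["mtx"],c["T"])
E
```

```text
pics
{'time': 0.0, 'q': array([-9.61305591e-01,  4.08127324e-02,  8.38238650e-02, -4.35747617e-04,
       -1.61547008e+00, -3.33717266e-01]), 'dq': array([-0.00044535, -0.00161936, -0.00070502,  0.00154905, -0.0006085 ,
        0.0003453 ]), 'joint_efforts': array([ 9.92543501e-04, -3.68211615e+01,  3.47409582e+01,  6.93244591e+00,
       -5.47518575e-03, -1.46021324e-05]), 'eef_pos': array([ 0.16338992, -0.57704566,  0.25529095]), 'eef_rot': array([ 4.31791628e-01, -3.11140550e+00, -2.63691489e-03]), 'contact_force': array([ 0.72579037, -0.46483291, -0.9979682 ]), 'moment': array([ 0.01958028,  0.02176953, -0.01412005]), 'grip_width': 0.08520798396091654}
side [[512.03205237   0.         284.61157336]
 [  0.         512.03205237 208.13657223]
 [  0.           0.           1.        ]] [[-0.98175711 -0.12107617  0.14660677  0.40445437]
 [-0.18936701  0.55319237 -0.81124493  1.0111347 ]
 [ 0.01712068 -0.82420796 -0.56602837  0.82493266]
 [ 0.          0.          0.          1.        ]]
top [[384.78865417   0.         278.96240945]
 [  0.         384.78865417 201.96708352]
 [  0.           0.           1.        ]] [[ 0.0536294  -0.97345671  0.22249924  0.41012986]
 [-0.99855893 -0.05183717  0.01389164 -0.02550799]
 [-0.00198918 -0.2229236  -0.97483389  0.95567261]
 [ 0.          0.          0.          1.        ]]
```

View pics/top0.png

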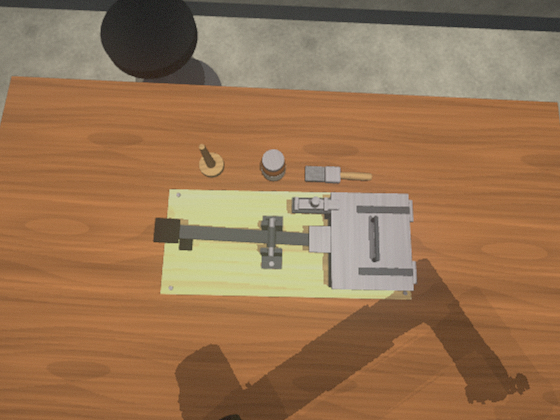

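View pics/side0.png

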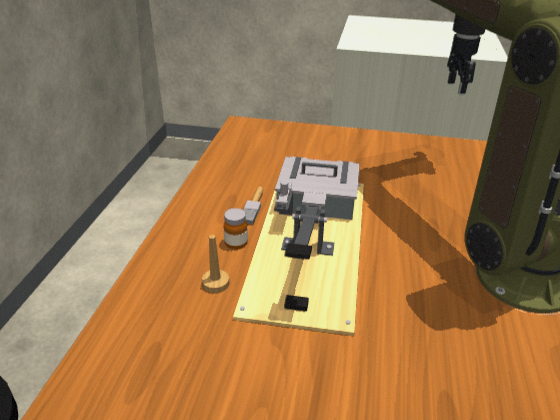

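The top view shows the knob at about (316,202), the pad at (167,231), and the board from (161,189) to (412,299). The jar, brush and mandrel stand on the far side (+x). The side view shows the same layout, with the knob at about (284,187).

```bash
cat > h.py <<'E'
import numpy as np,cv2
def cloud(c):
    v,u=np.indices(c["range_z"].shape);z=c["range_z"]
    p=np.stack([u,v,np.ones_like(u)],-1)@np.linalg.inv(c["mtx"]).T*z[...,None]
    P=p@c["T"][:3,:3].T+c["T"][:3,3];P[z==0]=np.nan;return P
def ray(c,uv,h):
    d=c["T"][:3,:3]@np.linalg.inv(c["mtx"])@np.array([*uv,1.]);o=c["T"][:3,3];return o+d*(h-o[2])/d[2]
E
python3 - <<'E'
from h import *
for n in("top","side"):
    c=dict(np.load(n+"0.npz"));P=cloud(c)
    hsv=cv2.cvtColor(c["image"],cv2.COLOR_BGR2HSV);b=c["image"].astype(int)
    m=(hsv[...,0]>20)&(hsv[...,0]<40)&(hsv[...,1]>60)&(abs(P[...,2]-.012)<.01)
    k=max(cv2.findContours(m.astype(np.uint8),0,2)[0],key=cv2.contourArea)[:,0] if 0 else np.argwhere(m)[:,::-1]
    w=np.array([ray(c,p,.012)[:2] for p in k]);r=cv2.minAreaRect((w*1000).astype(np.float32));print(n,"board",r,m.sum())
    box=dict(top=(290,185,345,215),side=(270,165,300,215))[n];x0,y0,x1,y1=box
    S=P[y0:y1,x0:x1];q=abs(S[...,2]-.136)<.006
    print("knob",q.sum(),np.nanmean(S[q],0),np.nanmin(S[q],0),np.nanmax(S[q],0))
    box=dict(top=(150,210,190,250),side=(275,235,320,265))[n];x0,y0,x1,y1=box
    S=P[y0:y1,x0:x1];q=(abs(S[...,2]-.176)<.018)
    print("pad",q.sum(),np.nanmean(S[q],0),np.nanmin(S[q],0),np.nanmax(S[q],0))
    if n=="top": 
        S=P[200:280,255:290];q=abs(S[...,2]-.115)<.006;print("cheeks",q.sum(),np.nanmin(S[q],0),np.nanmax(S[q],0),np.nanmean(S[q],0))
c=dict(np.load("top0.npz"));i=cv2.resize(c["image"][170:320,140:440],None,fx=2.6,fy=2.6,interpolation=2);cv2.imwrite("pics/crop.png",i)
E
```

```text
top board ((524.8906860351562, -14.967803955078125), (259.13922119140625, 559.248046875), 1.8615244626998901) 12516
knob 66 [ 0.60582213 -0.09203062  0.13533307] [ 0.59725762 -0.10124516  0.13064749] [ 0.61515568 -0.0835857   0.13849808]
pad 707 [0.51796988 0.21003274 0.17324914] [0.4930233  0.16897554 0.15808855] [0.54399726 0.23862568 0.18454189]
cheeks 309 [ 0.49055208 -0.02165942  0.1090372 ] [0.56089673 0.03586342 0.11811802] [0.52549906 0.00985222 0.11271909]
side board ((294.5709228515625, -16.406341552734375), (721.8242797851562, 563.1197509765625), 1.842274785041809) 10442
knob 32 [ 0.60607623 -0.08956069  0.13458842] [ 0.59789613 -0.10289843  0.13028302] [ 0.61509424 -0.07629827  0.14007534]
pad 369 [0.51777482 0.22340447 0.17545898] [0.49329492 0.17605543 0.1581358 ] [0.54429052 0.24406673 0.184372  ]
```

View pics/crop.png

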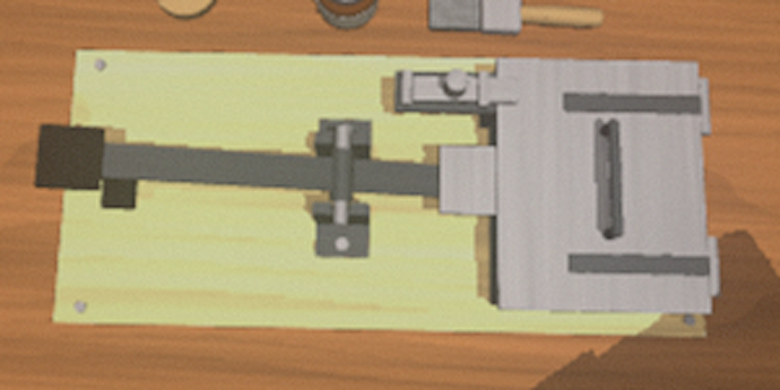

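```bash
cat >> h.py <<'E'
from scipy.spatial.transform import Rotation as R
def togo(target):
    from bench import ctrl
    s=ctrl.sense();M=R.from_rotvec(s["eef_rot"]).as_matrix()
    yaw=np.degrees(np.arctan2(-M[0,1],M[1,1]))
    print("tcp",s["eef_pos"].round(4),"F",s["contact_force"].round(1),"t",s["time"],"yaw y",yaw.round(2),"turn",(yaw-1.85).round(2),"shift tool mm",(M.T@(np.array(target)-s["eef_pos"])*1000).round(1))
E
python3 -c "
from h import *
togo([.6073,-.1325,.256])"
```

```text
tcp [ 0.1634 -0.5771  0.2554] F [ 0.8 -0.1 -0.1] t 0.1 yaw y 15.8 turn 13.95 shift tool mm [-5.482e+02  3.069e+02 -2.000e-01]
```

```bash
python3 -m handwheel '-0.015 0.008 0 0; -0.045 0.025 0 1; -0.080 0.045 0 2; -0.120 0.067 0 3; -0.160 0.090 0 4; -0.200 0.112 0 5; -0.240 0.134 0 6; -0.280 0.157 0 7; -0.320 0.179 0 8; -0.360 0.202 0 9; -0.400 0.224 0 10; -0.440 0.246 0 11; -0.475 0.266 0 12; -0.505 0.283 0 13; -0.525 0.294 0 13.9; -0.540 0.302 0 13.9; -0.548 0.307 0 13.9; -0.548 0.307 0 13.9; -0.548 0.307 0 13.9' -1 40
python3 - <<'E'
from h import *
from bench import cams
togo([.6073,-.1325,.138])
c=cams.camera("side");cv2.imwrite("pics/s1.png",cv2.resize(c["image"][40:280,220:400],None,fx=3,fy=2.5))
c=cams.camera("side")["image"][60:260,200:400];cv2.imwrite("pics/s1.png",cv2.resize(c,None,fx=3,fy=3,interpolation=2))
E
```

```text
time: 2.0
eef_pos: [0.6067, -0.1332, 0.2565]
eef_rot: [0.052, -3.141, 0.0]
contact_force: [0.0, -0.3, -0.5]
grip_width: 0.0001
tcp [ 0.6067 -0.1332  0.2565] F [ 0.  -0.3 -0.5] t 2.0 yaw y 1.89 turn 0.04 shift tool mm [ -0.6   0.6 118.5]
```

View pics/s1.png

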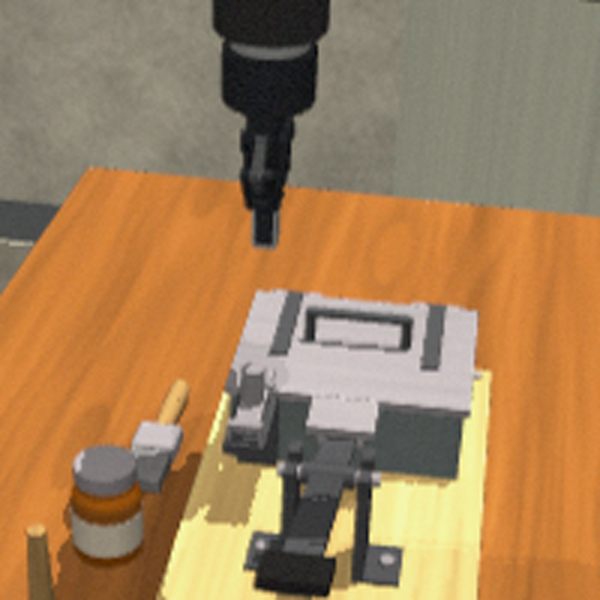

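The shut fingers hang straight above the bolt's chest side (crop 265,240), and the knob is at crop (252,375). Next I descend.

```bash
python3 -m handwheel '0 0 0.015 0; 0 0 0.04 0; 0 0 0.065 0; 0 0 0.09 0; 0 0 0.105 0; 0 0 0.114 0; 0 0 0.118 0; 0 0 0.118 0'
python3 -m handwheel '0 0.005 0 0; 0 0.01 0 0; 0 0.015 0 0; 0 0.02 0 0; 0 0.025 0 0; 0 0.03 0 0; 0 0.03 0 0'
python3 - <<'E'
from h import *
from bench import cams
togo([.6073,-.1325,.138])
c=cams.camera("side")["image"][100:250,220:370];cv2.imwrite("pics/s2.png",cv2.resize(c,None,fx=4,fy=4,interpolation=2))
E
```

```text
time: 2.9
eef_pos: [0.6072, -0.1328, 0.1385]
eef_rot: [-0.052, 3.141, -0.0]
contact_force: [0.4, -0.1, -0.9]
grip_width: 0.0001
time: 3.6
eef_pos: [0.6062, -0.102, 0.1385]
eef_rot: [-0.053, 3.141, 0.001]
contact_force: [0.6, -0.8, 0.2]
grip_width: 0.0001
tcp [ 0.6062 -0.102   0.1385] F [ 0.6 -0.8  0.2] t 3.6 yaw y 1.94 turn 0.09 shift tool mm [ -0.1 -30.5   0.5]
```

View pics/s2.png

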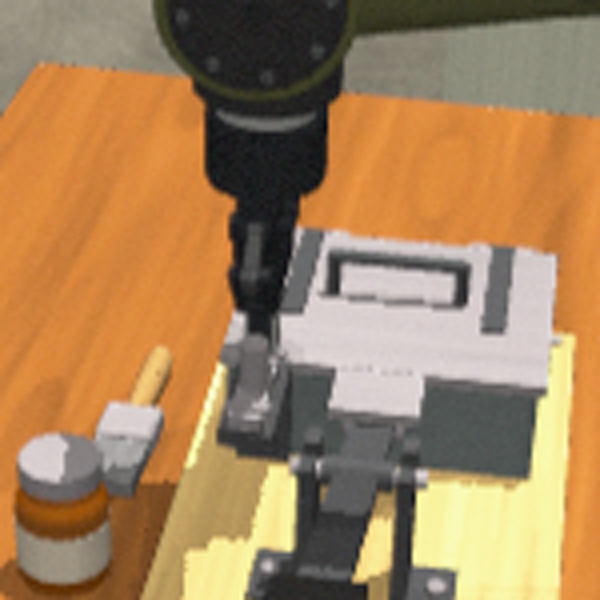

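The fingertip is right behind the knob and in line with it (crop 255,350). I keep pushing along station +y and watch the force.

```bash
python3 -m handwheel '0 0.004 0 0; 0 0.008 0 0; 0 0.012 0 0; 0 0.016 0 0; 0 0.016 0 0'
python3 -m handwheel '0 0.003 0 0; 0 0.006 0 0; 0 0.006 0 0';python3 -m handwheel '0 0.003 0 0; 0 0.003 0 0'
python3 - <<'E'
from h import *
from bench import cams
c=cams.camera("top");P=cloud(c)
S=P[185:215,280:345];q=(abs(S[...,2]-.102)<.003);print(q.sum(),np.nanmin(S[q],0),np.nanmax(S[q],0))
E
```

```text
time: 4.15
eef_pos: [0.6054, -0.0866, 0.1381]
eef_rot: [0.052, -3.141, 0.001]
contact_force: [1.1, -3.5, -0.4]
grip_width: -0.0001
time: 4.45
eef_pos: [0.6052, -0.0855, 0.1383]
eef_rot: [0.047, -3.14, 0.012]
contact_force: [4.9, -20.2, -4.9]
grip_width: -0.0
time: 4.65
eef_pos: [0.6051, -0.0851, 0.1384]
eef_rot: [0.044, -3.14, 0.018]
contact_force: [7.8, -30.8, -7.2]
grip_width: 0.0
135 [ 0.59017652 -0.12040566  0.09907727] [ 0.61329503 -0.02671961  0.10490704]
```

The push meets a hard stop at about 30 N. I back off, lift, and check where the knob is.

```bash
python3 -m handwheel '0 -0.008 0 0; 0 -0.02 0 0; 0 -0.025 -0.02 0; 0 -0.025 -0.06 0; 0 -0.025 -0.1 0; -0.02 -0.1 -0.12 0; -0.02 -0.14 -0.12 0; -0.02 -0.16 -0.12 0; -0.02 -0.16 -0.12 0'
python3 - <<'E'
from h import *
from bench import cams
togo([.518,.2245,.25])
for n in("top","side"):
    c=cams.camera(n);P=cloud(c)
    x0,y0,x1,y1=dict(top=(270,185,345,215),side=(265,165,305,225))[n]
    S=P[y0:y1,x0:x1];q=(abs(S[...,2]-.136)<.006)&(abs(S[...,0]-.606)<.02);print(n,q.sum(),np.nanmean(S[q],0),np.nanmin(S[q],0),np.nanmax(S[q],0))
    if n=="top":cv2.imwrite("pics/t3.png",cv2.resize(c["image"][180:250,260:360],None,fx=6,fy=6,interpolation=2))
E
```

```text
time: 5.6
eef_pos: [0.6304, -0.2406, 0.2576]
eef_rot: [0.046, -3.141, -0.001]
contact_force: [-1.2, 0.8, -0.6]
grip_width: -0.0003
tcp [ 0.6304 -0.2406  0.2576] F [-1.2  0.8 -0.6] t 5.6 yaw y 1.69 turn -0.16 shift tool mm [ 98.6 468.2   8. ]<stdin>:7: RuntimeWarning: Mean of empty slice
Traceback (most recent call last):
ValueError: zero-size array to reduction operation fmin which has no identity
```

```bash
python3 -m handwheel '0.003 0.015 0 0; 0.01 0.045 0 0; 0.018 0.085 0 0; 0.026 0.125 0 0; 0.035 0.165 0 0; 0.043 0.205 0 0; 0.052 0.245 0 0; 0.060 0.285 0 0; 0.068 0.325 0 0; 0.077 0.365 0 0; 0.085 0.405 0 0; 0.092 0.435 0 0; 0.096 0.455 0 0; 0.0985 0.468 0 0; 0.0985 0.468 0 0; 0.0985 0.468 0 0'
python3 - <<'E'
from h import *
from bench import cams
togo([.518,.2245,.25])
c=cams.camera("top");np.savez("t3.npz",**c)
cv2.imwrite("pics/t3.png",cv2.resize(c["image"][180:250,260:360],None,fx=6,fy=6,interpolation=2))
P=cloud(c);S=P[180:220,270:345];q=(abs(S[...,2]-.136)<.006);print(q.sum(),np.nanmean(S[q],0))
E
```

```text
time: 7.25
eef_pos: [0.5162, 0.2278, 0.2585]
eef_rot: [-0.054, 3.141, 0.001]
contact_force: [-0.1, -0.2, 0.3]
grip_width: -0.0002
tcp [0.5162 0.2278 0.2585] F [-0.1 -0.2  0.3] t 7.25 yaw y 1.97 turn 0.12 shift tool mm [-1.7 -3.4  8.5]
62 [ 0.60493885 -0.06285241  0.13491101]
```

View pics/t3.png

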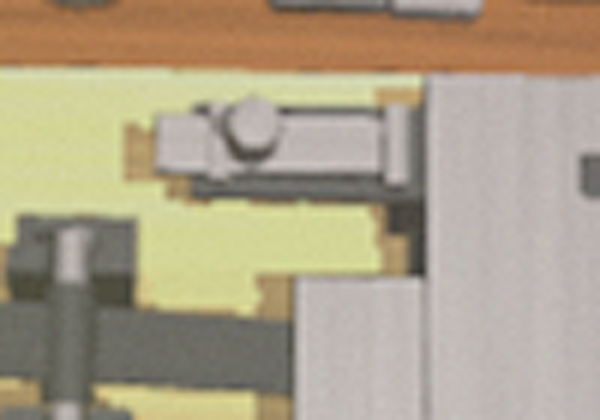

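Knob top is now at crop (253,122), which is px (302.2,200.3). The bar's free end is at crop (155,145) and the hatch edge at crop (425,·), with a clear gap between bar and hatch. I work out the station coordinates next.

```bash
python3 - <<'E'
from h import *
c=dict(np.load("t3.npz"));a=np.radians(1.85);ey=np.array([-np.sin(a),np.cos(a)])
f=lambda u,v,h:ray(c,(u,v),h)[:2]@ey
e=f(330.8,203,.09)
print("hatch edge",e,"knob rel edge",f(302.2,199.7,.136)-e,"bar end rel edge",f(285.8,204,.102)-e)
print("before: knob",f(315.4,200.4,.136)-e,"bar tip",f(339.2,204,.102)-e)
print("board ends",f(169,240,.012),f(412,240,.012))
m=c["image"];P=cloud(c)
for v in (202,204,206):print([(u,round(float(P[v,u]@[*ey,0]-e)*1000),round(float(P[v,u,2])*1000)) for u in range(280,336,2)])
E
```

```text
hatch edge -0.1523354771007297 knob rel edge 0.06851450270461873 bar end rel edge 0.10382939573527832
before: knob 0.0396461708070637 bar tip -0.017483484645690828
board ends 0.2363201936871055 -0.3612927860885817
[(280, 117, 11), (282, 112, 12), (284, 107, 11), (286, 103, 102), (288, 99, 102), (290, 94, 100), (292, 90, 102), (294, 85, 105), (296, 81, 103), (298, 77, 133), (300, 73, 135), (302, 69, 133), (304, 64, 134), (306, 58, 102), (308, 53, 100), (310, 49, 100), (312, 44, 99), (314, 40, 102), (316, 35, 101), (318, 31, 101), (320, 26, 101), (322, 22, 101), (324, 17, 105), (326, 13, 105), (328, 6, 87), (330, 2, 89), (332, -3, 90), (334, -8, 89)]
[(280, 117, 12), (282, 112, 14), (284, 107, 12), (286, 103, 99), (288, 99, 99), (290, 94, 101), (292, 90, 102), (294, 85, 106), (296, 81, 105), (298, 77, 118), (300, 73, 129), (302, 69, 132), (304, 64, 124), (306, 58, 102), (308, 53, 101), (310, 49, 102), (312, 44, 101), (314, 40, 101), (316, 35, 100), (318, 30, 100), (320, 26, 103), (322, 21, 100), (324, 18, 106), (326, 13, 107), (328, 6, 90), (330, 2, 90), (332, -3, 90), (334, -8, 88)]
[(280, 117, 7), (282, 112, 13), (284, 107, 8), (286, 103, 100), (288, 99, 100), (290, 94, 102), (292, 90, 102), (294, 85, 107), (296, 81, 102), (298, 76, 100), (300, 72, 110), (302, 67, 109), (304, 62, 101), (306, 58, 102), (308, 53, 100), (310, 49, 103), (312, 44, 101), (314, 40, 100), (316, 35, 103), (318, 30, 100), (320, 26, 103), (322, 22, 102), (324, 18, 107), (326, 13, 106), (328, 6, 88), (330, 2, 89), (332, -3, 91), (334, -8, 88)]
```

Both bolt figures match fully back: knob 68.5 mm from the hatch edge (68 expected) and bar end 103.8 mm (104 expected). Next is the pad centre.

```bash
python3 - <<'E'
from h import *
for n,b in(("top",(150,215,190,248)),("side",(275,235,320,262))):
    c=dict(np.load(n+"0.npz"));P=cloud(c);x0,y0,x1,y1=b;S=P[y0:y1,x0:x1].reshape(-1,3);I=c["image"][y0:y1,x0:x1].max(-1).ravel()
    # plane of the pad: slope tan17 along y; keep points whose height above it agrees
    for yc in(.212,.217,.222):
        r=S[:,2]-(.176+(S[:,1]-yc)*np.tan(np.radians(17)));q=abs(r)<.005
        print(n,yc,q.sum(),"y",np.nanpercentile(S[q,1],[2,98]).round(4),"x",np.nanpercentile(S[q,0],[2,98]).round(4))
c=dict(np.load("top0.npz"));print(ray(c,(154.6,231),.183),ray(c,(179.6,231),.169))
togo([.518,.217,.21])
E
```

```text
top 0.212 615 y [0.1905 0.2361] x [0.4944 0.5422]
top 0.217 648 y [0.1791 0.2361] x [0.4943 0.5422]
top 0.222 683 y [0.1737 0.2361] x [0.4941 0.5422]
side 0.212 259 y [0.1924 0.2398] x [0.4947 0.5427]
side 0.217 289 y [0.1759 0.2407] x [0.4941 0.5424]
side 0.222 381 y [0.1291 0.2405] x [0.4944 0.5419]
[0.51282755 0.2339008  0.183     ] [0.51744023 0.18707331 0.169     ]
tcp [0.5164 0.2273 0.2585] F [ 0.6 -0.7  0.5] t 7.3 yaw y 1.91 turn 0.06 shift tool mm [ -1.2 -10.3  48.5]
```

The pad centre is at about (0.518, 0.2125), close to its expected z of 0.176. I press down along it in stages.

```bash
python3 -m handwheel '-0.001 -0.005 0 0; -0.001 -0.01 0 0; -0.001 -0.01 0.01 0; -0.001 -0.01 0.025 0; -0.001 -0.01 0.04 0; -0.001 -0.01 0.05 0; -0.001 -0.009 0.06 0; -0.001 -0.008 0.07 0; -0.001 -0.007 0.08 0; -0.001 -0.006 0.09 0; -0.001 -0.005 0.1 0; -0.001 -0.005 0.1 0'
python3 - <<'E'
from h import *
from bench import cams
togo([.518,.2185,.075])
c=cams.camera("side")["image"][120:320,190:390];cv2.imwrite("pics/s4.png",cv2.resize(c,None,fx=3,fy=3,interpolation=2))
E
```

```text
time: 8.5
eef_pos: [0.5183, 0.2238, 0.1587]
eef_rot: [-0.054, 3.139, 0.003]
contact_force: [1.4, 4.7, 6.7]
grip_width: 0.0001
tcp [0.5183 0.2238 0.1587] F [1.4 4.7 6.7] t 8.5 yaw y 1.96 turn 0.11 shift tool mm [ 0.7 -5.5 83.7]
```

View pics/s4.png

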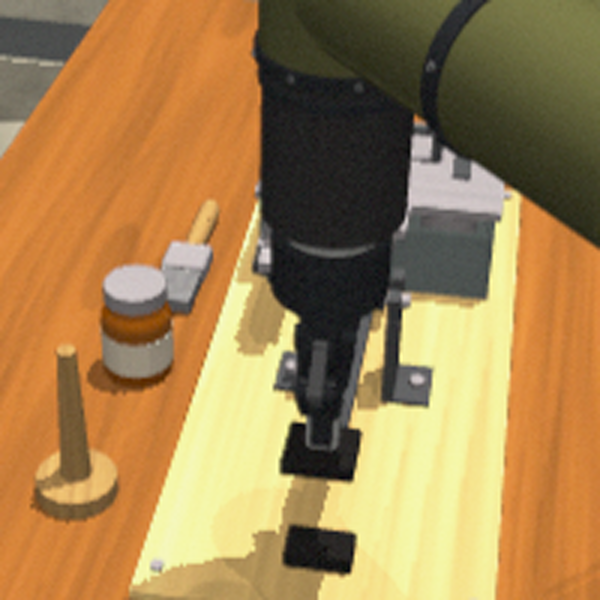

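The fingertip is on the pad (crop 320,450), the lever is turning and the force is about 7 N. I continue down.

```bash
python3 -m handwheel '0 0.001 0.01 0; 0 0.002 0.02 0; 0 0.002 0.03 0; 0 0.001 0.04 0; 0 0 0.05 0; 0 -0.002 0.06 0; 0 -0.003 0.068 0; 0 -0.004 0.074 0; 0 -0.004 0.074 0'
python3 -m handwheel '0 -0.001 0.003 0; 0 -0.001 0.006 0; 0 -0.001 0.006 0'
```

```text
time: 9.45
eef_pos: [0.5187, 0.2206, 0.0854]
eef_rot: [-0.054, 3.138, 0.006]
contact_force: [1.3, 6.2, 4.4]
grip_width: -0.0
time: 9.75
eef_pos: [0.5189, 0.2196, 0.08]
eef_rot: [-0.054, 3.137, 0.006]
contact_force: [-0.7, 6.2, 6.5]
grip_width: 0.0002
```

```bash
python3 -m handwheel '0 0 0.003 0; 0 0 0.006 0; 0 0 0.006 0'
python3 -m handwheel '0 0 0.002 0; 0 0 0.004 0; 0 0 0.004 0'
```

```text
time: 10.05
eef_pos: [0.5189, 0.2185, 0.074]
eef_rot: [-0.054, 3.138, 0.003]
contact_force: [0.4, 2.7, 6.9]
grip_width: 0.0001
time: 10.35
eef_pos: [0.5191, 0.2181, 0.0715]
eef_rot: [-0.054, 3.137, 0.001]
contact_force: [-3.3, 0.7, 12.5]
grip_width: -0.0001
```

```bash
python3 -m handwheel '0 0 0.002 0; 0 0 0.002 0; 0 0 0.002 0'
python3 - <<'E'
from h import *
from bench import cams
togo([.518,.2185,.075])
a=np.radians(1.85);ey=np.array([-np.sin(a),np.cos(a)])
c=cams.camera("side");cv2.imwrite("pics/s5.png",c["image"])
t=cams.camera("top");cv2.imwrite("pics/t5.png",cv2.resize(t["image"][150:320,140:440],None,fx=2.6,fy=2.6))
P=cloud(t)
S=P[190:300,300:425].reshape(-1,3);q=(S[:,2]>.08)&(S[:,2]<.2)&(S[:,0]<.585)
s=S[q][:,:2]@ey+.1523-.135
for y0 in range(-320,-70,20):
    k=(s*1000>y0)&(s*1000<y0+20)
    if k.sum()>3:print(y0+10,k.sum(),np.nanmedian(S[q][k,2]).round(4))
E
```

```text
time: 10.65
eef_pos: [0.5193, 0.2181, 0.0712]
eef_rot: [-0.054, 3.137, 0.001]
contact_force: [-9.3, 0.2, 20.5]
grip_width: 0.0005
tcp [0.5193 0.2181 0.0712] F [-9.3  0.2 20.5] t 10.65 yaw y 1.97 turn 0.12 shift tool mm [ 1.3  0.5 -3.8]
-310 466 0.092
-290 590 0.0969
-270 596 0.1026
-250 512 0.1095
-230 772 0.1148
-210 643 0.1196
-190 660 0.125
-170 678 0.1305
-150 727 0.136
-130 306 0.1412
-110 258 0.1473
-90 225 0.1478
-70 111 0.1271
```

View pics/t5.png

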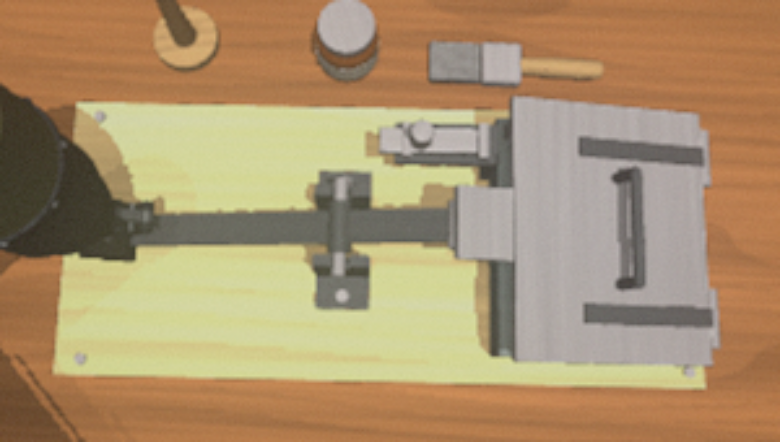

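View pics/s5.png

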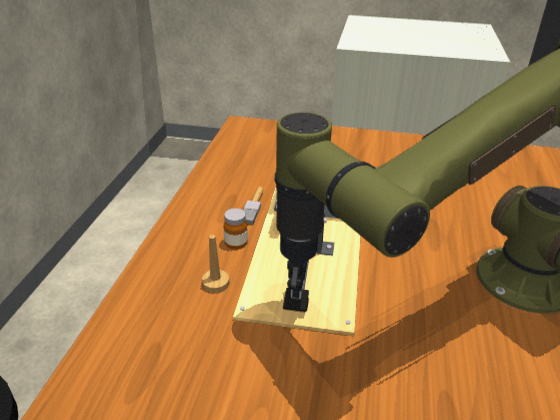

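The hatch stands open: slope about 0.27 rad, and the lip was still clearly raised at the lever's roller. The lever is level with the stop in the side view (298,300), and the bystanders haven't moved. I ease off the sideways load and check that it holds.

```bash
python3 -m handwheel '0.001 0 0 0; 0.002 0 0 0; 0.002 0 0.001 0; 0.002 0 0.001 0; 0.002 0 0.001 0'; python3 -m handwheel '0 0 0 0; 0 0 0 0; 0 0 0 0; 0 0 0 0; 0 0 0 0; 0 0 0 0; 0 0 0 0; 0 0 0 0'
python3 - <<'E'
from h import *
from bench import cams
t=cams.camera("top");P=cloud(t);a=np.radians(1.85);ey=np.array([-np.sin(a),np.cos(a)])
S=P[190:300,300:425].reshape(-1,3);s=S[:,:2]@ey+.0173
q=(S[:,2]>.085)&(S[:,0]<.585)&(s<-.14)&(s>-.305)
p=np.polyfit(s[q],S[q,2],1);r=abs(np.polyval(p,s[q])-S[q,2])<.006;p=np.polyfit(s[q][r],S[q][r,2],1);print("hatch angle",np.arctan(p[0]))
E
```

```text
time: 11.25
eef_pos: [0.5189, 0.2181, 0.0712]
eef_rot: [-0.054, 3.133, 0.002]
contact_force: [-2.7, -0.8, 20.5]
grip_width: -0.0001
time: 12.05
eef_pos: [0.5189, 0.2181, 0.0712]
eef_rot: [-0.054, 3.133, 0.002]
contact_force: [-2.2, -0.8, 20.8]
grip_width: 0.0
hatch angle 0.27170662611331836
```

```bash
python3 -c "
from bench import workorder;workorder.sign_off()"
```

```text
the job is handed in; nothing more can be done
```

The chest is open and the job is handed in, at about 12 s of the 48 s allowed. I pushed the bolt knob back with the shut fingertips until it met its end stop. Then I pressed the lever pad down onto the rubber stop, and the arm is still holding it there.

**Bolt:** The push ended hard against the stop at about 31 N. The knob then stood 68.5 mm from the hatch edge, against 68 mm expected. The bar's free end was at 103.8 mm, against 104 mm. The knob itself only moved about 29 mm. The picture from before the push showed the bolt already about 7 mm back, which accounts for the rest of the 36 mm.

**Lever and hatch:** Pressing further hardly moved the pad, while the force rose from 12 N to about 20 N. It then held steady at about 21 N for 0.8 s. The hatch measured 0.272 rad, slightly under the nominal 0.28.

**Surroundings:** The last pictures I viewed, just before that final hold, showed the lever's pin in its cradle and the jar, brush and mandrel still standing. I judged that by eye and did not measure their positions.

**Disagreement:** My first estimate of the pin's position along the station, taken from the cradle cheeks, was about 10 mm off from the one based on the hatch edge. I measured the pad directly instead and used that.

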